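# Hang the mesh door on its lift-off hinges

## Task

Lift the mesh door out of the wooden stand and hang it back on the bench cabinet: hold it open and lower both its hinge knuckles together onto the two hinge pins until it is fully seated, lowering it gently, feeling for the pins and never forcing or dropping it, because the pins are not exactly in their drawn place. Then swing the door shut against its stop and let go; leave the other things on the bench and on the cabinet where they are.

Things in the scene. Friction and masses are not known exactly. Their poses are not given: they have to be found in the camera images.
- cabinet: Mustard steel bench cabinet, fixed, 150 deep (x) x 220 wide (y) x 228 high. Origin under its centre, on the bench; z up. The open front faces its own -x (front face x=-75); the hinge side is -y. A 3 mm steel hinge bar on the front at the hinge side (z 10 to 218) carries two lower hinge halves, 18 across, 28 tall, each with an upright pin, both pins on one vertical line.
- hinge_lower (a point): Mid-slot place of the lower pin's foot, the shoulder where the door's lower knuckle rests: cabinet frame x=-95, y=-100, z=36. Pin 8 across, 24 tall, flat tip with a 1.2 mm chamfer. The bar is clamped immovably by screws somewhere along its slots, so both pins really stand up to 12 mm either way from this along the cabinet's y (together); in x they are true.
- hinge_upper (a point): Mid-slot place of the upper pin's foot: cabinet frame x=-95, y=-100, z=172; pin tip at z=196. The real upper pin is off along the cabinet's y by the same amount as the lower one.
- lip (a point): Middle of the front edge of the roof lip (cabinet frame x=-86, y=26, z=225): a 6 mm plate, y -58 to +110, jutting 11 mm from the front over part of the shut door's thickness, so the door cannot be lowered on while shut. At 60 to 110 degrees open it clears the lip.
- stop (a point): Middle of the rubber stop strip's front face (cabinet frame x=-81, y=92, z=115; strip 28 wide, z 40 to 190), on which the back of the shut door's free edge rests.
- door: Loose mustard steel mesh door, 0.36 to 0.59 kg. Origin on its hinge axis, level with its lower edge; z up, y to the free edge, x to its back. Frame x 0 to 14, y 12 to 202, z 0 to 195. Seated, its origin is 20 mm above the bench. Shut, its axes match the cabinet's; it opens counter-clockwise from above (90 degrees open: its y along the cabinet's -x). Swings freely, stays where left.
- knuckle_lower (a point): Mouth of the lower hinge knuckle, on its axis (door frame 0, 0, z=16): upright steel tube, 20 outside, 11 bore (about 1.5 mm play all round the pin), 28 tall, open at both ends.
- knuckle_upper (a point): Mouth of the upper knuckle, a like tube (door frame 0, 0, z=152).
- door_grip (a point): Middle of the door's top rail, on its upper face (door frame x=7, y=107, z=195), above the centre of mass. The solid rail, 14 thick and 22 high, runs from y=12 to 202 and can be pinched across anywhere along it.
- knob (a point): Tip of the small steel knob, 20 across, 22 mm out from the front face near the free edge (door frame x=-22, y=194, z=100).
- stand: Fixed wooden panel stand, base 100 (x) x 170 (y) x 14 high; two pairs of cheeks up to z=60 at y=-55 and +55 leave a slot along y, 18 wide. z up, origin under its centre. The door stands upright in the slot, its lower edge 14 mm above the bench, its axes parallel to the stand's.
- pigment_jar: Bystander: amber jar, 58 across, 85 high, origin under its centre.
- stone_blank: Bystander: stepped block of red pipestone, 85 x 50 x 52 high, origin under its centre.
- stone_bowl: Bystander: shallow carved stone bowl, 68 across, 30 high, standing on the rear half of the cabinet's roof; origin under its centre.
There are look-alikes about, which are no part of the job. There is more than one size of the door; the one meant has the size given above.

How it is judged:
By the outcome, as a careful person would: the job done as asked, in the order asked, and still so for the second after the job is handed in, with the robot touching nothing.
It also fails if it takes over 72 s, if anything falls off the work surface, if the arm or the gripper's body presses on something with over 40 N, if the wrist force passes 120 N, or if a joint passes its speed limit or range.

## Robot

A 6-joint arm with a two-finger parallel gripper is mounted at the origin on the work surface. World frame = base frame: x ahead of the robot, y to its left, z up, the work surface at z = 0. Lengths are in m, angles in degrees, forces in N, time in s.
With the tool pointing down it reaches from about 0.35 to 0.875 m from the base axis. Payload 4.2 kg.
Tool frame: the origin (TCP) lies on the centre line of the jaws, within the pads' length; the fingertips stand 17 mm ahead of it and the grasp point (between the pads) lies 2 mm behind it; z points along the fingers, y is the direction in which the jaws open and shut (so a half turn about z gives the same grasp; the last joint's range is limited). The gripper opens to 87 mm and grips with 3 to 60 N. Pads are 19 mm wide; open, the fingers measure 117 mm over their backs; the gripper's body (75 mm by 190 mm) begins 51 mm behind the grasp point.
Start: joints at [14.817, 22.042, 0.453, 0, -68.411, -14.817], TCP at [0.625, 0, 0.24] pointing down, gripper open.
Joint ranges: [-179.83, 179.83], [-69.29, 118.12], [-61.27, 80.66], [-181.25, 117.63], [-171.15, -9.14], [-177.46, 177.46]. Speed limits (degrees/s): [159.86, 159.86, 180, 180, 180, 180].

## Interface

Orientations are given as a 3x3 rotation matrix whose columns are the frame's x, y, z axes.
In Python, from station import * gives the robot as it stands.
- The arm moves only by the tool play_rows, never from a script. Its argument "targets" is a list that holds one entry, the list of rows, each a list of 5 numbers: the closure, from 0 (fully open) to 1 (shut), then the shift along the world's x, y, z in m, then the turn about the world's z in rad. In form: [[[gripper, x, y, z, twist], ...]]. A call has 1 to 5 rows; each row is the pose to reach, as a shift and turn from the pose commanded when the call began; what a row does not reach only later rows make up. A row lasts 1/12 s, in which the tool goes at most 41.7 mm and 7.16 degrees, less where a joint would pass 70% of its speed; a pose out of reach is approached as far as the arm can. A call with a gripper value outside its range is refused whole. The fingers move at their own pace and stop on an object; the grip force is fixed at half the most. Time passes only in rows, so rows that repeat a pose let the fingers close. It gives the time, the measured TCP pose, the force and the opening at its end, in the units of the state.
- sense(): the state, without advancing time (a new reading comes with each control period).
- capture(name): name is "scene" or "side" or "wrist"; returns the picture (420x560x3 uint8, blue, green, red); there is no depth.
- get_calibration(name): a dict with "camera_matrix" (3x3 intrinsics, pixels), "T" (4x4, takes a point from camera to world coordinates). Camera axes: x right, y up, looking along -z (the intrinsics and any distortion apply to the point x, -y, -z); pixel columns grow to the right and rows downward; lengths in m; the calibration is good to about 2 mm. The wrist camera is an equidistant fisheye: a pixel r from the principal point sees the ray r / f radians off the axis. A picture is of the moment at which its call begins: read the wrist's pose just before it. get_calibration takes no time and is no camera call; for the wrist camera it gives the pose at the moment of the call.
- finish_job(): hands the job in, once; it reports no verdict.
The state is a dict: "time_s": time; "joints": joint angles; "joint_velocities": joint speeds; "effort": joint torques, N m; "tcp_pos": TCP position; "ee_rot": TCP orientation; "wrist_force": force on the tool from outside, world axes, zero at the start; "moment": the same for the moment, N m; "gripper_width": opening from 0.0 (shut) to 1.0 (fully open).
Only numpy, scipy, OpenCV 4.12 (cv2) and the standard library are available. Lean on these libraries where they do the work, as an engineer would, in place of code of your own. Each camera call takes 0.05 s, during which the arm holds its last target. There are 200 camera calls.

## Working session

There is one attempt and no reset: what is moved stays moved. The work goes in short steps, Python scripts to look and compute and a tool call to move; the robot and the scene stay as the last step left them, time stands still between calls to the robot, and variables do not carry over. Pictures are saved under pics/ and viewed, on a budget of 10 in all, crops included, one or two more only if the job needs it, and the job is handed in when it is done.

Besides the shell and the picture viewer there is one more tool, called as a command line: name --argument value ..., lists and objects as JSON in quotes. play_rows: Moves the arm, as the interface text tells. Its arguments: {"type":"object","properties":{"targets":{"type":"array","items":{"type":"array","items":{"type":"array","items":{"type":"number"}}}}},"required":["targets"]}

```bash
ls; mkdir -p pics
python3 - <<'E'
from station import *
import cv2,numpy as np
s=sense();print({k:s[k] for k in('time_s','tcp_pos','wrist_force','gripper_width')})
for n in("scene","side"):
    cv2.imwrite(f"pics/{n}0.png",capture(n));c=get_calibration(n);print(n,c)
E
```

```text
pics
{'time_s': 0.0, 'tcp_pos': array([6.24435269e-01, 1.56371947e-05, 2.38454216e-01]), 'wrist_force': array([-0.32563998,  0.54419793, -0.64989546]), 'gripper_width': 0.9980246929942354}
scene {'camera_matrix': array([[502.53713745,   0.        , 278.0698636 ],
       [  0.        , 502.53713745, 207.21601957],
       [  0.        ,   0.        ,   1.        ]]), 'T': array([[ 0.24523338, -0.59144888,  0.76814635,  1.57729198],
       [ 0.96946207,  0.15122343, -0.19306677, -0.20788235],
       [-0.0019726 ,  0.79203516,  0.61047228,  0.98105178],
       [ 0.        ,  0.        ,  0.        ,  1.        ]])}
side {'camera_matrix': array([[414.81619804,   0.        , 288.15402509],
       [  0.        , 414.81619804, 211.437553  ],
       [  0.        ,   0.        ,   1.        ]]), 'T': array([[-0.99245527,  0.09736796, -0.07451185,  0.45042796],
       [-0.12195456, -0.7213343 ,  0.68176529,  0.66248438],
       [ 0.01263414,  0.68570862,  0.7277665 ,  0.79287387],
       [ 0.        ,  0.        ,  0.        ,  1.        ]])}
```

View pics/scene0.png

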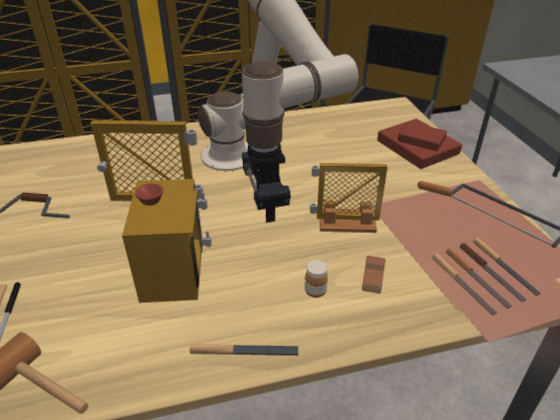

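View pics/side0.png

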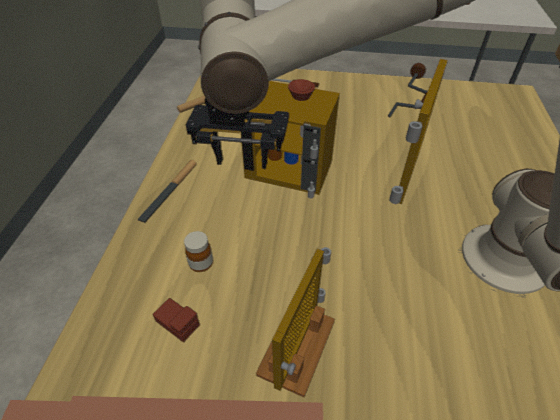

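```bash
cat > h.py <<'E'
import cv2,numpy as np
from station import *
def crop(im,u,v,w,h,k):
    c=cv2.resize(im[v:v+h,u:u+w],None,fx=k,fy=k,interpolation=cv2.INTER_CUBIC)
    for a in range((u+9)//10*10,u+w,10):
        L=9 if a%50 else 22; cv2.line(c,((a-u)*k,0),((a-u)*k,L),(255,255,0),1)
        if a%50==0: cv2.putText(c,str(a),((a-u)*k+2,22),0,.4,(255,255,0),1)
    for a in range((v+9)//10*10,v+h,10):
        L=9 if a%50 else 22; cv2.line(c,(0,(a-v)*k),(L,(a-v)*k),(255,255,0),1)
        if a%50==0: cv2.putText(c,str(a),(2,(a-v)*k-3),0,.4,(255,255,0),1)
    return c
def ray(n,u,v,c=None):
    c=c or get_calibration(n);K=c["camera_matrix"];T=c["T"]
    x=(u-K[0,2])/K[0,0];y=(v-K[1,2])/K[1,1]
    if n=="wrist":
        r=np.hypot(x,y);s=np.sin(r)/max(r,1e-9);d=np.array([x*s,-y*s,-np.cos(r)])
    else: d=np.array([x,-y,-1.])
    d=T[:3,:3]@d;return T[:3,3],d/np.linalg.norm(d)
def tri(rs):
    A=0;b=0
    for o,d in rs:
        P=np.eye(3)-np.outer(d,d);A=A+P;b=b+P@o
    p=np.linalg.solve(A,b);return p,[np.linalg.norm((np.eye(3)-np.outer(d,d))@(p-o)) for o,d in rs]
def atz(r,z): o,d=r;return o+d*(z-o[2])/d[2]
def proj(n,p,c=None):
    c=c or get_calibration(n);K=c["camera_matrix"];T=c["T"]
    q=T[:3,:3].T@(np.asarray(p)-T[:3,3]);x,y,z=q[0],-q[1],-q[2]
    if n=="wrist":
        h=np.hypot(x,y);t=np.arctan2(h,z);x,y=x/h*t,y/h*t
    else:x,y=x/z,y/z
    return np.array([K[0,0]*x+K[0,2],K[1,1]*y+K[1,2]])
E
python3 - <<'E'
from h import *
a=cv2.imread("pics/scene0.png");b=cv2.imread("pics/side0.png")
cv2.imwrite("pics/A.png",np.hstack([crop(a,125,170,98,140,4),crop(b,240,70,102,140,4)]))
cv2.imwrite("pics/B.png",np.hstack([crop(a,303,155,95,140,4)[:600],crop(b,250,245,100,149,4)[:560]]))
E
```

```text
(no output)
```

View pics/A.png

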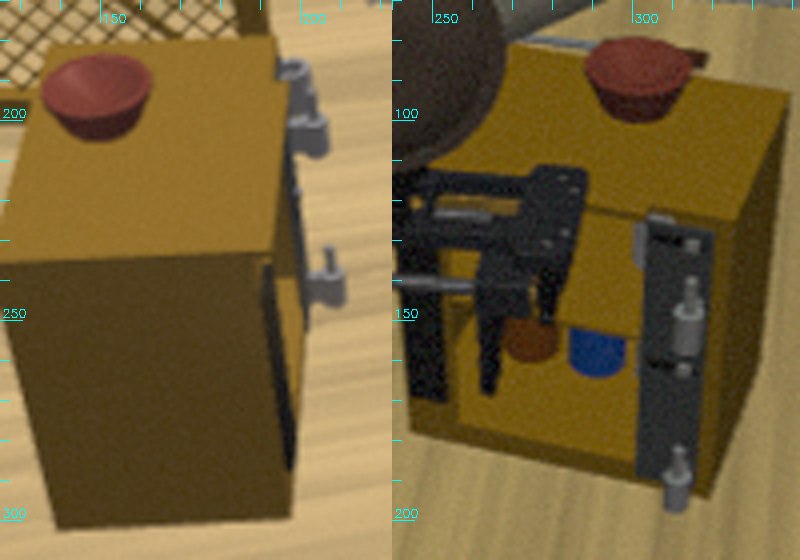

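View pics/B.png

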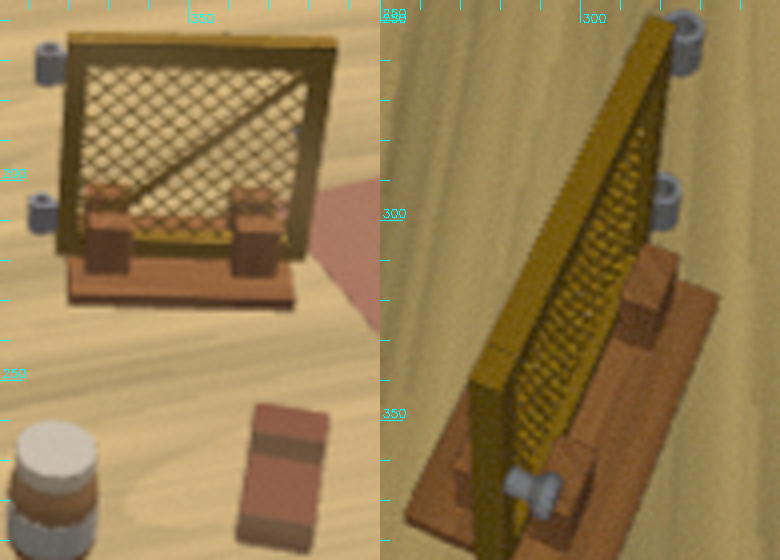

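```bash
cat > fit.py <<'E'
from h import *
from scipy.optimize import least_squares
C={n:get_calibration(n) for n in("scene","side")}
def w(p,x,y,a,z0=0):
    c,s=np.cos(a),np.sin(a);p=np.array(p)/1000.;return np.array([x+c*p[0]-s*p[1],y+s*p[0]+c*p[1],z0+p[2]])
cab=[("scene",(-86,110,228),(193,232.5)),("scene",(-86,-58,228),(197.5,191)),("scene",(75,-110,228),(136.75,181.25)),("scene",(-75,-110,228),(194.25,179.5)),
("scene",(75,110,228),(125.3,235.5)),("scene",(75,110,0),(139.25,302.5)),("scene",(-75,110,0),(197.5,299.5)),
("side",(-75,-110,228),(326.25,125)),("side",(75,-110,228),(339.5,93.25)),("side",(-75,-110,0),(319.5,194.5)),("side",(-75,110,0),(244.5,178))]
pin=[("scene",60,(207.3,232)),("scene",36,(207.3,239)),("scene",196,(202,193)),("side",196,(314.5,140)),("side",172,(314.5,147.3)),("side",60,(311.75,182.5)),("side",36,(311.2,189))]
door=[("side",(0,12,195),(324.5,253)),("side",(14,12,195),(317.5,248.75)),("side",(0,202,195),(282.5,342)),("side",(14,202,195),(272.5,340.5)),("side",(0,0,180),(326.25,251.75)),("side",(0,0,44),(321.25,291.25)),("side",(-22,194,100),(292.5,368.75)),
("scene",(0,12,195),(320,163.25)),("scene",(14,12,195),(319.5,165.5)),("scene",(14,202,195),(387,167.5)),("scene",(0,202,195),(386.5,165)),("scene",(14,202,0),(378.75,220.5)),("scene",(14,12,0),(317.25,218.25)),("scene",(0,0,180),(315.5,167)),("scene",(0,0,44),(313.5,204.5))]
def rc(q):
    r=[proj(n,w(p,*q[:3]),C[n])-m for n,p,m in cab]
    r+=[proj(n,w((-95,-100+q[3],z),*q[:3]),C[n])-m for n,z,m in pin];return np.ravel(r)
R=least_squares(rc,[.55,-.3,-1.57,0],loss="soft_l1");print("cab",R.x[:2],np.degrees(R.x[2]),"d mm",R.x[3]);print(rc(R.x).reshape(-1,2).round(1).tolist())
rd=lambda q:np.ravel([proj(n,w(p,*q),C[n])-m for n,p,m in door])
D=least_squares(rd,[.55,.1,0,.014],loss="soft_l1");print("door",D.x[:2],np.degrees(D.x[2]),"z",D.x[3]);print(rd(D.x).reshape(-1,2).round(1).tolist())
q=R.x;print("pin foot",w((-95,-100+q[3],36),*q[:3]),"nominal",w((-95,-100,36),*q[:3]));print("grip",w((7,107,195),*D.x))
for z,a,b in((196,(202,193),(314.5,140)),(60,(207.3,232),(311.75,182.5)),(36,(207.3,239),(311.2,189))): print("pin tri",z,tri([ray("scene",*a,C["scene"]),ray("side",*b,C["side"])]))
for p in((0,202,195),(14,12,195)):
  m={n:k for n,g,k in door if g==p};print("door tri",p,tri([ray(n,*m[n],C[n]) for n in m]))
E
python3 fit.py
```

```text
cab [ 0.54957608 -0.24768346] -100.23220895697604 d mm 10.119866918192308
[[0.2, -0.2], [-0.1, -1.1], [0.3, -0.2], [0.1, -0.8], [-2.9, 0.1], [0.1, 0.4], [0.7, 0.2], [-0.3, -0.2], [0.3, -0.8], [-0.1, 0.1], [-0.3, -0.1], [-0.1, -0.4], [0.7, -1.0], [0.7, -0.4], [0.1, -0.8], [-0.4, 0.0], [-0.2, -0.9], [-0.1, -0.7]]
door [0.43020621 0.19025329] -16.72545609563078 z 0.01275242627241307
[[0.4, -2.0], [0.1, -0.3], [-1.7, 1.1], [-0.2, -1.0], [0.3, -0.4], [0.0, 0.7], [2.4, 1.4], [-0.4, -0.3], [0.2, 0.2], [0.5, -0.3], [0.4, -0.5], [0.4, 0.5], [-0.6, 1.1], [-0.3, 0.3], [-0.3, 0.5]]
pin foot [ 0.47800102 -0.13822822  0.036     ] nominal [ 0.4680421  -0.13643055  0.036     ]
grip [0.46770318 0.29071212 0.20775243]
pin tri 196 (array([ 0.47773361, -0.13964236,  0.19376203]), [np.float64(0.0010068634127336966), np.float64(0.0010068634127337456)])
pin tri 60 (array([ 0.47722196, -0.13794505,  0.05746784]), [np.float64(0.00021440571210665961), np.float64(0.00021440571210657128)])
pin tri 36 (array([ 0.47748581, -0.14022994,  0.031884  ]), [np.float64(0.000224680155695644), np.float64(0.00022468015569557267)])
door tri (0, 202, 195) (array([0.48695783, 0.38208093, 0.20617277]), [np.float64(0.0014287358751222943), np.float64(0.0014287358751222886)])
door tri (14, 12, 195) (array([0.44677728, 0.19763807, 0.20763968]), [np.float64(0.0005911002125391415), np.float64(0.0005911002125390257)])
```

play_rows --targets '[[[0,-0.017,0.032,0.02,-0.03],[0,-0.034,0.064,0.03,-0.07],[0,-0.051,0.097,0.03,-0.1],[0,-0.068,0.129,0.03,-0.13],[0,-0.085,0.161,0.03,-0.16]]]'

```text
time_s: 0.52
tcp_pos: [0.5388, 0.1622, 0.2694]
ee_rot: [[-0.161, -0.987, -0.0], [-0.987, 0.161, 0.0], [-0.0, 0.0, -1.0]]
wrist_force: [0.6, 0.7, -0.9]
gripper_width: 1.0
```

play_rows --targets '[[[0,-0.017,0.032,0,-0.03],[0,-0.034,0.064,0,-0.07],[0,-0.055,0.1,0,-0.1],[0,-0.072,0.13,0,-0.132],[0,-0.072,0.13,0,-0.132]]]'

```text
time_s: 0.93
tcp_pos: [0.4654, 0.2952, 0.2691]
ee_rot: [[-0.283, -0.959, -0.001], [-0.959, 0.283, 0.001], [-0.001, 0.001, -1.0]]
wrist_force: [0.4, -1.1, 0.0]
gripper_width: 1.0
```

Run:
```python
from h import *
s=sense();print(s['time_s'],s['tcp_pos'],s['ee_rot'].round(3),s['wrist_force'])
c=get_calibration("wrist");im=capture("wrist");np.savez("w1.npz",K=c["camera_matrix"],T=c["T"])
print(c)
cv2.imwrite("pics/w1.png",im);
for d in((0,12,195),(0,202,195),(14,12,195),(14,202,195)):
    q=[0.43020621,0.19025329,np.radians(-16.725)]
    p=np.array(d)/1000;a=q[2];P=[q[0]+np.cos(a)*p[0]-np.sin(a)*p[1],q[1]+np.sin(a)*p[0]+np.cos(a)*p[1],.209]
    u=proj("wrist",P,c);print(d,u.round(1))
```

```text
0.9333 [0.46540681 0.29519429 0.26910477] [[-0.283 -0.959 -0.001]
 [-0.959  0.283  0.001]
 [-0.001  0.001 -1.   ]] [ 0.37272501 -1.11475713  0.03949221]
{'camera_matrix': array([[325.1922621 ,   0.        , 278.82765291],
       [  0.        , 325.1922621 , 212.76697285],
       [  0.        ,   0.        ,   1.        ]]), 'T': array([[-0.95912128, -0.27481602, -0.06754647,  0.44628021],
       [ 0.28299307, -0.93043429, -0.23282388,  0.23252727],
       [ 0.00113618, -0.24242152,  0.97017035,  0.41332654],
       [ 0.        ,  0.        ,  0.        ,  1.        ]])}
(0, 12, 195) [283.9  80.9]
(0, 202, 195) [281.7 346.1]
(14, 12, 195) [261.3  80.9]
(14, 202, 195) [263.5 345.9]
```

View pics/w1.png

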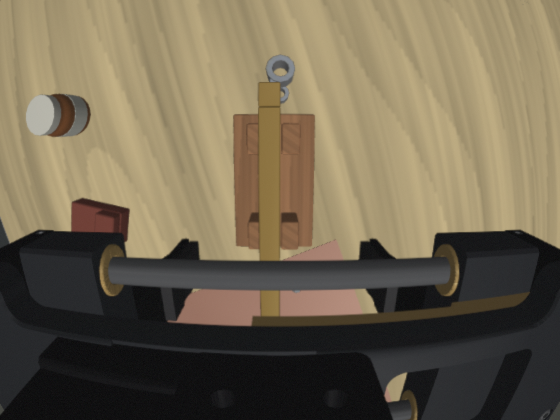

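play_rows --targets '[[[0,0,0,0,0],[0,0,0,0,0]]]'

```text
time_s: 1.15
tcp_pos: [0.4681, 0.2904, 0.2693]
ee_rot: [[-0.288, -0.958, -0.0], [-0.958, 0.288, -0.001], [0.001, 0.0, -1.0]]
wrist_force: [0.3, -0.4, -0.2]
gripper_width: 1.002
```

play_rows --targets '[[[0,0.001,0,-0.02,0],[0,0.001,0,-0.04,0],[0,0.001,0,-0.058,0],[0,0.001,0,-0.07,0],[0,0.001,0,-0.07,0]]]'

```text
time_s: 1.57
tcp_pos: [0.4683, 0.2885, 0.1964]
ee_rot: [[-0.291, -0.957, -0.005], [-0.957, 0.291, -0.004], [0.006, 0.004, -1.0]]
wrist_force: [0.4, -0.7, -0.3]
gripper_width: 1.001
```

play_rows --targets '[[[1,0,0,0,0],[1,0,0,0,0],[1,0,0,0,0],[1,0,0,0,0],[1,0,0,0,0]]]'

```text
time_s: 1.98
tcp_pos: [0.4693, 0.2912, 0.2004]
ee_rot: [[-0.288, -0.958, 0.001], [-0.958, 0.288, 0.001], [-0.001, -0.001, -1.0]]
wrist_force: [-0.4, -0.2, 0.6]
gripper_width: 0.704
```

play_rows --targets '[[[1,0,0,0,0],[1,0,0,0,0],[1,0,0,0,0]]]'

```text
time_s: 2.23
tcp_pos: [0.469, 0.2911, 0.1997]
ee_rot: [[-0.288, -0.958, 0.0], [-0.958, 0.288, 0.0], [-0.0, -0.0, -1.0]]
wrist_force: [-0.2, 0.3, 1.1]
gripper_width: 0.478
```

play_rows --targets '[[[1,0,0,0,0],[1,0,0,0,0],[1,0,0,0,0],[1,0,0,0,0],[1,0,0,0,0]]]'

```text
time_s: 2.65
tcp_pos: [0.4692, 0.291, 0.1995]
ee_rot: [[-0.288, -0.958, 0.0], [-0.958, 0.288, -0.0], [0.0, -0.0, -1.0]]
wrist_force: [0.7, -0.8, -1.3]
gripper_width: 0.158
```

play_rows --targets '[[[1,0,0,0,0],[1,0,0,0,0],[1,0,0,0,0],[1,0,0,0,0],[1,0,0,0,0]]]'

```text
time_s: 3.07
tcp_pos: [0.4691, 0.291, 0.1995]
ee_rot: [[-0.288, -0.958, 0.0], [-0.958, 0.288, 0.0], [-0.0, -0.0, -1.0]]
wrist_force: [0.4, -0.2, -1.1]
gripper_width: 0.152
```

play_rows --targets '[[[1,0,0,0.003,0],[1,0,0,0.009,0],[1,0,0,0.018,0],[1,0,0,0.03,0],[1,0,0,0.042,0]]]'

```text
time_s: 3.48
tcp_pos: [0.4686, 0.2909, 0.2422]
ee_rot: [[-0.288, -0.958, -0.001], [-0.958, 0.288, -0.0], [0.001, 0.001, -1.0]]
wrist_force: [0.9, 0.3, -3.2]
gripper_width: 0.159
```

play_rows --targets '[[[1,0,0,0.012,0],[1,0,0,0.024,0],[1,0,0,0.034,0],[1,0,0,0.038,0],[1,0,0,0.038,0]]]'

```text
time_s: 3.9
tcp_pos: [0.4692, 0.2914, 0.2809]
ee_rot: [[-0.288, -0.958, 0.002], [-0.958, 0.288, 0.002], [-0.002, -0.001, -1.0]]
wrist_force: [0.1, -0.1, -3.6]
gripper_width: 0.156
```

Run:
```python
from h import *
s=sense();print(s['time_s'],s['tcp_pos'],s['wrist_force'],s['moment'],s['gripper_width'])
im=capture("side");cv2.imwrite("pics/side1.png",crop(im,230,190,130,180,3))
```

```text
3.9 [0.46924042 0.29137272 0.28094283] [ 0.08842136 -0.06982689 -3.64954551] [ 0.13739482 -0.01647436 -0.00182076] 0.1555806013214862
```

View pics/side1.png

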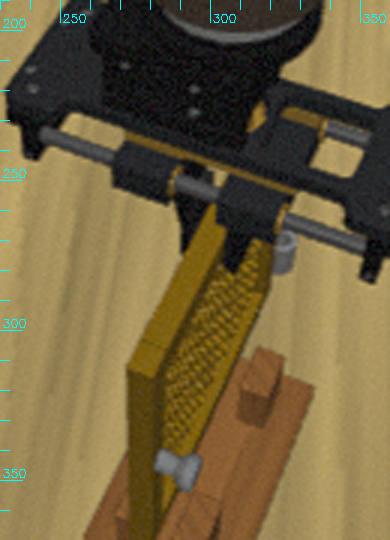

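play_rows --targets '[[[1,0.001,-0.01,0,0],[1,0.004,-0.03,0,0],[1,0.008,-0.055,0,0],[1,0.012,-0.08,0,0],[1,0.016,-0.105,0,0]]]'

```text
time_s: 4.37
tcp_pos: [0.4843, 0.1842, 0.2785]
ee_rot: [[-0.287, -0.958, -0.002], [-0.958, 0.287, -0.001], [0.002, 0.002, -1.0]]
wrist_force: [0.6, 0.2, -3.4]
gripper_width: 0.159
```

play_rows --targets '[[[1,0.004,-0.025,0,0],[1,0.008,-0.05,-0.005,0],[1,0.012,-0.075,-0.01,0],[1,0.016,-0.1,-0.015,0],[1,0.02,-0.125,-0.02,0]]]'

```text
time_s: 4.78
tcp_pos: [0.5042, 0.0591, 0.2585]
ee_rot: [[-0.288, -0.958, -0.002], [-0.958, 0.288, -0.001], [0.001, 0.002, -1.0]]
wrist_force: [0.9, -0.1, -4.5]
gripper_width: 0.156
```

play_rows --targets '[[[1,0.004,-0.025,-0.003,0],[1,0.007,-0.045,-0.005,0],[1,0.009,-0.057,-0.005,0],[1,0.01,-0.062,-0.005,0],[1,0.01,-0.062,-0.005,0]]]'

```text
time_s: 5.2
tcp_pos: [0.5149, -0.0019, 0.2543]
ee_rot: [[-0.289, -0.957, -0.001], [-0.957, 0.289, -0.0], [0.0, 0.001, -1.0]]
wrist_force: [0.5, 1.1, -3.1]
gripper_width: 0.156
```

play_rows --targets '[[[1,0,0,0,0],[1,0,0,0,0],[1,0,0,0,0]]]'

```text
time_s: 5.45
tcp_pos: [0.515, -0.0001, 0.2547]
ee_rot: [[-0.287, -0.958, 0.0], [-0.958, 0.287, 0.0], [-0.0, -0.0, -1.0]]
wrist_force: [0.1, 0.2, -3.8]
gripper_width: 0.16
```

Run:
```python
from h import *
s=sense();print(s['time_s'],s['tcp_pos'],s['wrist_force'],s['moment'],s['gripper_width'])
c=get_calibration("wrist");im=capture("wrist");cv2.imwrite("pics/w2raw.png",im);np.savez("w2.npz",K=c["camera_matrix"],T=c["T"])
im2=capture("side");cv2.imwrite("pics/side2raw.png",im2)
im3=capture("scene");cv2.imwrite("pics/scene2raw.png",im3)
cv2.imwrite("pics/w2.png",np.hstack([crop(im,220,10,100,140,4),crop(im2,270,95,100,140,4)]))
t=s['tcp_pos'];k=t+[-.037,-.1005,0]
z0=t[2]-.1995+.014
print("knuckle top pred wrist",proj("wrist",[k[0],k[1],z0+.18],c),"pin tip pred",proj("wrist",[.478,-.1385,.196],c),"low",proj("wrist",[.478,-.1385,.06],c))
```

```text
5.45 [ 5.14975968e-01 -7.30421185e-05  2.54680298e-01] [ 0.10726783  0.16975025 -3.77668664] [ 0.09380788 -0.05919555  0.06623638] 0.15957329732564568
knuckle top pred wrist [291.70526486  45.56697396] pin tip pred [270.86879262  14.28108127] low [273.96935935  59.9113717 ]
```

View pics/w2.png

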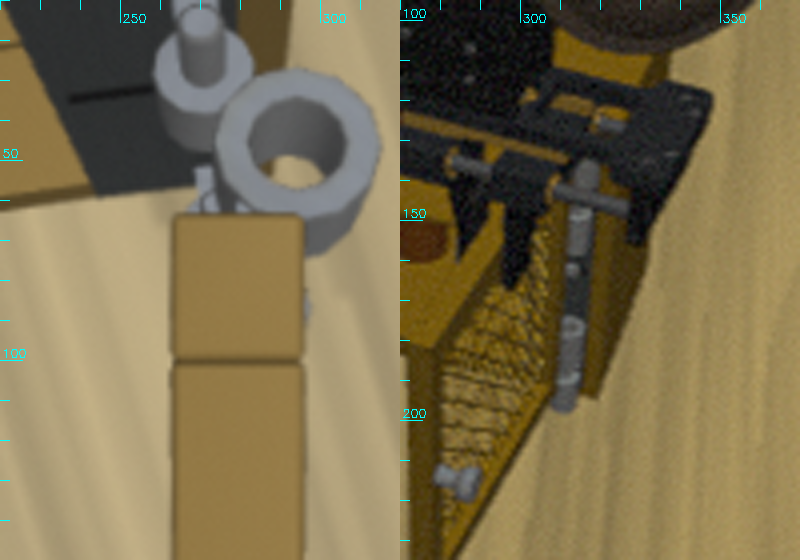

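Run:
```python
from h import *
z=np.load("w2.npz");c={"camera_matrix":z["K"],"T":z["T"]}
k=atz(ray("wrist",294.3,45.5,c),.2492);p=atz(ray("wrist",270.3,15.5,c),.196)
print("knuckle",k,"pin",p,"shift",p-k)
# side/scene reprojection of lower knuckle top & knob, for tilt
a=np.radians(-16.7);o=np.array([k[0],k[1],.0692])
for n in("side","scene"):
  for q in((0,0,180),(0,0,152),(0,0,44),(0,0,16),(-22,194,100),(14,202,0),(14,12,0)):
    q=np.array(q)/1000;P=o+[np.cos(a)*q[0]-np.sin(a)*q[1],np.sin(a)*q[0]+np.cos(a)*q[1],q[2]];print(n,q*1000,proj(n,P).round(1))
im3=cv2.imread("pics/scene2raw.png");im=cv2.imread("pics/side2raw.png")
cv2.imwrite("pics/s2.png",np.hstack([crop(im3,170,170,100,140,4),crop(im,270,125,100,140,4)]))
```

```text
knuckle [ 0.47682534 -0.1002774   0.2492    ] pin [ 0.47858709 -0.13777022  0.196     ] shift [ 0.00176176 -0.03749282 -0.0532    ]
side [  0.   0. 180.] [315.3 130.1]
side [  0.   0. 152.] [314.5 140.3]
side [ 0.  0. 44.] [311.9 176.1]
side [ 0.  0. 16.] [311.3 184.4]
side [-22. 194. 100.] [288.7 216.4]
side [ 14. 202.   0.] [271.9 244.3]
side [14. 12.  0.] [304.1 190.5]
scene [  0.   0. 180.] [215.3 173.7]
scene [  0.   0. 152.] [216.1 182.5]
scene [ 0.  0. 44.] [219.1 214.5]
scene [ 0.  0. 16.] [219.8 222.3]
scene [-22. 194. 100.] [289.4 195.2]
scene [ 14. 202.   0.] [291.5 231.8]
scene [14. 12.  0.] [223.8 230. ]
```

View pics/s2.png

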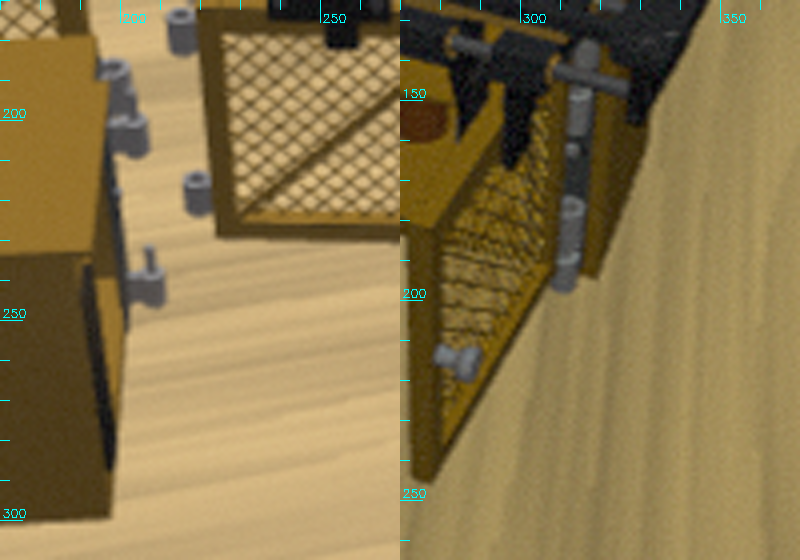

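play_rows --targets '[[[1,0.0004,-0.009,0,0],[1,0.001,-0.02,-0.003,0],[1,0.0014,-0.03,-0.008,0],[1,0.0018,-0.0375,-0.012,0],[1,0.0018,-0.0375,-0.014,0]]]'

```text
time_s: 6.02
tcp_pos: [0.5164, -0.0402, 0.2395]
ee_rot: [[-0.29, -0.957, -0.001], [-0.957, 0.29, -0.0], [0.001, 0.001, -1.0]]
wrist_force: [0.4, -0.9, -4.1]
gripper_width: 0.161
```

play_rows --targets '[[[1,0,0,-0.002,0],[1,0,0,-0.004,0],[1,0,0,-0.005,0],[1,0,0,-0.006,0],[1,0,0,-0.006,0]]]'

```text
time_s: 6.43
tcp_pos: [0.5167, -0.0382, 0.2344]
ee_rot: [[-0.287, -0.958, -0.0], [-0.958, 0.287, 0.0], [0.0, 0.0, -1.0]]
wrist_force: [-0.0, -0.2, -4.0]
gripper_width: 0.159
```

Run:
```python
from h import *
s=sense();print(s['time_s'],s['tcp_pos'],s['wrist_force'],s['moment'],s['gripper_width'])
c=get_calibration("wrist");im=capture("wrist");cv2.imwrite("pics/w3raw.png",im);np.savez("w3.npz",K=c["camera_matrix"],T=c["T"])
im3=capture("scene")
cv2.imwrite("pics/w3.png",np.hstack([crop(im,245,20,80,110,5),crop(im3,180,175,80,110,5)]))
```

```text
6.4333 [ 0.51670365 -0.03822045  0.23438171] [-0.01887754 -0.17836638 -3.99747159] [ 0.00542922 -0.02625899  0.01168773] 0.15859643677954166
```

View pics/w3.png

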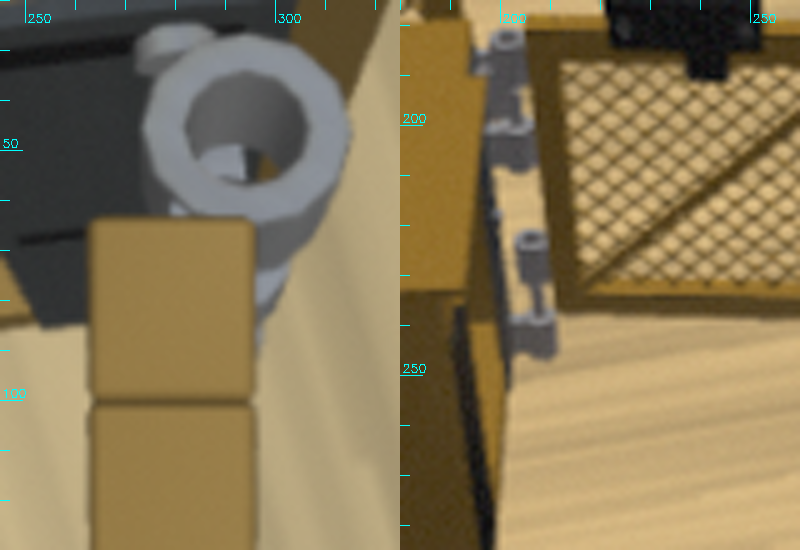

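Run:
```python
from h import *
z=np.load("w3.npz");c={"camera_matrix":z["K"],"T":z["T"]}
k=atz(ray("wrist",294.4,45.4,c),.2289);print("k",k)
p=np.array([.4786,-.1378,.196])
t=np.linspace(0,2*np.pi,13)[:-1]
f=lambda o,r,z:[proj("wrist",[o[0]+r*np.cos(a),o[1]+r*np.sin(a),z],c) for a in t]
for nm,o,r,zz in(("bore bottom",k,.0055,.2009),("pin tip",p,.004,.196),("pin tip face",p,.0028,.196)):
    q=np.array(f(o,r,zz));print(nm,"ctr",proj("wrist",[o[0],o[1],zz],c).round(1),"u",q[:,0].min().round(1),q[:,0].max().round(1),"v",q[:,1].min().round(1),q[:,1].max().round(1))
b=proj("wrist",[k[0],k[1],.196],c);
print("world per px at pin: u",atz(ray("wrist",295,50,c),.196)-atz(ray("wrist",294,50,c),.196),"v",atz(ray("wrist",294,51,c),.196)-atz(ray("wrist",294,50,c),.196))
im=cv2.imread("pics/w3raw.png")[35:65,280:310];cv2.imwrite("pics/w3b.png",cv2.resize(im,None,fx=16,fy=16,interpolation=cv2.INTER_CUBIC))
```

```text
k [ 0.47840066 -0.13846103  0.2289    ]
bore bottom ctr [292.   58.7] u 282.1 301.9 v 49.5 68.0
pin tip ctr [291.6  61.8] u 284.6 298.6 v 55.3 68.4
pin tip face ctr [291.6  61.8] u 286.7 296.5 v 57.2 66.4
world per px at pin: u [-0.00053721  0.00015133  0.        ] v [0.00017463 0.00057434 0.        ]
```

View pics/w3b.png

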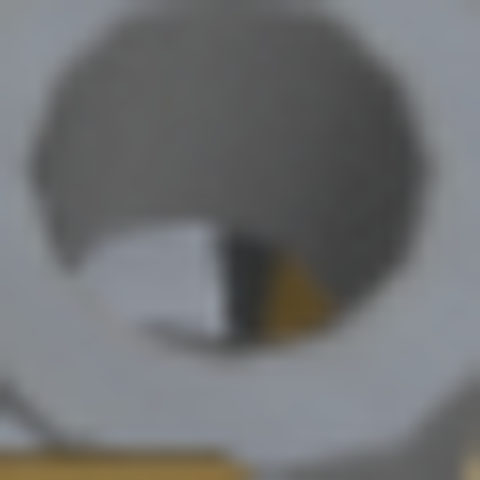

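Run:
```python
from h import *
z=np.load("w2.npz");c={"camera_matrix":z["K"],"T":z["T"]}
print("shoulder xy",atz(ray("wrist",271.2,28,c),.172), atz(ray("wrist",271.2,25,c),.172))
for y in(-.1378,-.1395,-.1415):
  print(y,[proj("wrist",[.4786,y,q],c).round(1).tolist() for q in(.196,.172,.144)])
  t=np.linspace(0,2*np.pi,25);q=np.array([proj("wrist",[.4786+.009*np.cos(a),y+.009*np.sin(a),.172],c) for a in t]);print(q.min(0).round(1),q.max(0).round(1))
im=cv2.imread("pics/w2raw.png")[0:60,245:310];
z=np.load("w3.npz");c={"camera_matrix":z["K"],"T":z["T"]}
cv2.imwrite("pics/w2c.png",cv2.resize(im,None,fx=9,fy=9,interpolation=cv2.INTER_CUBIC))
```

```text
shoulder xy [ 0.47877049 -0.13704119  0.172     ] [ 0.47810856 -0.13928212  0.172     ]
-0.1378 [[270.3, 15.5], [271.1, 27.0], [271.9, 38.0]]
[258.2  15.6] [284.   38.7]
-0.1395 [[269.5, 13.2], [270.4, 24.9], [271.3, 36.1]]
[257.6  13.6] [283.3  36.6]
-0.1415 [[268.6, 10.5], [269.6, 22.5], [270.6, 33.9]]
[256.8  11.2] [282.5  34.1]
```

View pics/w2c.png

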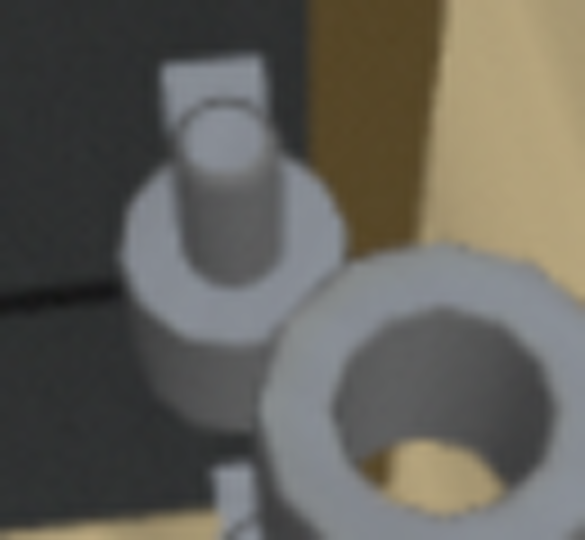

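play_rows --targets '[[[1,0.0002,0.0006,-0.001,0],[1,0.0002,0.0006,-0.0025,0],[1,0.0002,0.0006,-0.004,0],[1,0.0002,0.0006,-0.0055,0],[1,0.0002,0.0006,-0.0065,0]]]'

```text
time_s: 6.95
tcp_pos: [0.5169, -0.0379, 0.2278]
ee_rot: [[-0.288, -0.958, -0.0], [-0.958, 0.288, -0.0], [0.0, 0.0, -1.0]]
wrist_force: [0.1, 1.4, -4.4]
gripper_width: 0.157
```

play_rows --targets '[[[1,0,0,-0.0007,0],[1,0,0,-0.0014,0],[1,0,0,-0.002,0],[1,0,0,-0.002,0]]]'

```text
time_s: 7.28
tcp_pos: [0.5169, -0.0379, 0.2259]
ee_rot: [[-0.288, -0.958, -0.0], [-0.958, 0.288, -0.0], [0.0, 0.0, -1.0]]
wrist_force: [-0.3, 0.0, -3.3]
gripper_width: 0.159
```

play_rows --targets '[[[1,0,0,-0.001,0],[1,0,0,-0.002,0],[1,0,0,-0.003,0],[1,0,0,-0.004,0],[1,0,0,-0.005,0]]]'

```text
time_s: 7.7
tcp_pos: [0.517, -0.0379, 0.2209]
ee_rot: [[-0.288, -0.958, -0.0], [-0.958, 0.288, -0.0], [0.0, 0.0, -1.0]]
wrist_force: [-0.0, 0.3, -3.5]
gripper_width: 0.158
```

play_rows --targets '[[[1,0,0,-0.001,0],[1,0,0,-0.002,0],[1,0,0,-0.003,0],[1,0,0,-0.004,0],[1,0,0,-0.005,0]]]'

```text
time_s: 8.12
tcp_pos: [0.517, -0.0379, 0.216]
ee_rot: [[-0.288, -0.958, 0.0], [-0.958, 0.288, -0.0], [-0.0, -0.0, -1.0]]
wrist_force: [0.3, -0.4, -3.3]
gripper_width: 0.157
```

play_rows --targets '[[[1,0,0,-0.001,0],[1,0,0,-0.002,0],[1,0,0,-0.003,0],[1,0,0,-0.004,0],[1,0,0,-0.005,0]]]'

```text
time_s: 8.53
tcp_pos: [0.517, -0.0379, 0.2109]
ee_rot: [[-0.288, -0.958, -0.0], [-0.958, 0.288, 0.0], [-0.0, 0.0, -1.0]]
wrist_force: [0.3, -0.1, -3.8]
gripper_width: 0.157
```

play_rows --targets '[[[1,0,0,-0.0008,0],[1,0,0,-0.0016,0],[1,0,0,-0.0024,0],[1,0,0,-0.0032,0],[1,0,0,-0.0038,0]]]'

```text
time_s: 8.95
tcp_pos: [0.517, -0.0379, 0.2071]
ee_rot: [[-0.288, -0.958, -0.0], [-0.958, 0.288, -0.0], [0.0, 0.0, -1.0]]
wrist_force: [0.6, -1.0, -3.8]
gripper_width: 0.157
```

play_rows --targets '[[[1,0,0,-0.0004,0],[1,0,0,-0.0008,0],[1,0,0,-0.0012,0],[1,0,0,-0.0015,0],[1,0,0,-0.0015,0]]]'

```text
time_s: 9.37
tcp_pos: [0.517, -0.0379, 0.2057]
ee_rot: [[-0.288, -0.958, -0.0], [-0.958, 0.288, -0.0], [0.0, 0.0, -1.0]]
wrist_force: [-0.0, 1.2, -3.1]
gripper_width: 0.156
```

play_rows --targets '[[[1,0,0,-0.0003,0],[1,0,0,-0.0006,0],[1,0,0,-0.0009,0],[1,0,0,-0.001,0],[1,0,0,-0.001,0]]]'

```text
time_s: 9.78
tcp_pos: [0.5172, -0.0378, 0.2052]
ee_rot: [[-0.288, -0.958, 0.001], [-0.958, 0.288, -0.0], [-0.0, -0.001, -1.0]]
wrist_force: [-0.2, 1.7, -0.4]
gripper_width: 0.153
```

play_rows --targets '[[[1,0,0,-0.0003,0],[1,0,0,-0.0003,0]]]'

```text
time_s: 9.95
tcp_pos: [0.5173, -0.0378, 0.2049]
ee_rot: [[-0.288, -0.958, 0.001], [-0.958, 0.288, -0.0], [-0.0, -0.001, -1.0]]
wrist_force: [0.3, 1.2, 1.1]
gripper_width: 0.16
```

play_rows --targets '[[[0.5,0,0,0,0],[0.5,0,0,0,0],[0.5,0,0,0,0],[0.5,0,0,0,0],[0.5,0,0,0,0]]]'

```text
time_s: 10.37
tcp_pos: [0.5171, -0.038, 0.2045]
ee_rot: [[-0.288, -0.958, 0.0], [-0.958, 0.288, -0.0], [0.0, -0.0, -1.0]]
wrist_force: [0.2, -0.2, -0.6]
gripper_width: 0.443
```

play_rows --targets '[[[0.5,0,0,0,0],[0.5,0,0,0.006,0],[0.5,0,0,0.02,0],[0.5,0,0,0.04,0],[0.5,0,0,0.04,0]]]'

```text
time_s: 10.78
tcp_pos: [0.5193, -0.0379, 0.2488]
ee_rot: [[-0.287, -0.958, 0.008], [-0.958, 0.287, -0.0], [-0.002, -0.008, -1.0]]
wrist_force: [0.9, -0.3, 0.7]
gripper_width: 0.497
```

Run:
```python
from h import *
s=sense();print(s['time_s'],s['tcp_pos'],s['joints'],s['wrist_force'],s['gripper_width'])
im=capture("wrist");im3=capture("scene");im2=capture("side")
cv2.imwrite("pics/rel.png",np.hstack([crop(im3,180,170,80,130,4),crop(im2,260,130,80,130,4)]))
```

```text
10.7833 [ 0.51929271 -0.03791245  0.24877168] [ 13.76544281  11.22705257 -13.55298509   0.12875429 -64.77284755
 -30.49367014] [ 0.91003885 -0.34316413  0.71034633] 0.49742084947960535
```

View pics/rel.png

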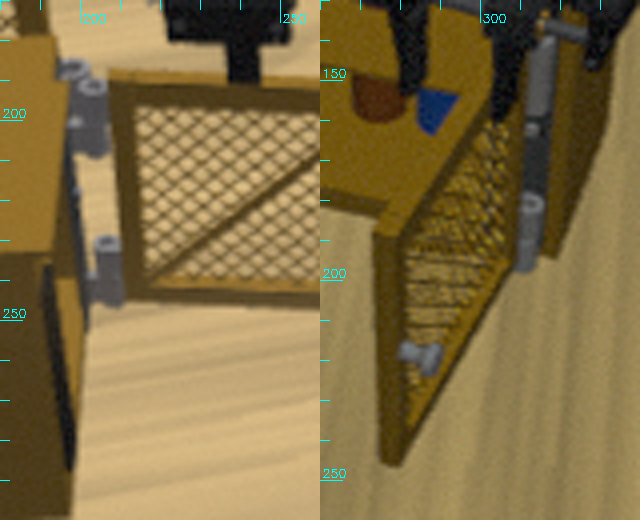

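play_rows --targets '[[[1,0,0,0.02,0],[1,-0.009,0.02,0.025,0],[1,-0.018,0.04,0.025,0],[1,-0.027,0.059,0.025,0],[1,-0.027,0.059,0.025,0]]]'

```text
time_s: 11.35
tcp_pos: [0.4884, 0.0229, 0.2688]
ee_rot: [[-0.286, -0.958, -0.002], [-0.958, 0.286, 0.0], [0.0, 0.002, -1.0]]
wrist_force: [-0.8, 0.7, 0.6]
gripper_width: 0.208
```

play_rows --targets '[[[1,0,0,-0.01,0],[1,0,0,-0.025,0],[1,0,0,-0.04,0],[1,0,0,-0.0575,0],[1,0,0,-0.0575,0]]]'

```text
time_s: 11.77
tcp_pos: [0.4874, 0.0199, 0.2073]
ee_rot: [[-0.29, -0.957, -0.009], [-0.957, 0.29, -0.002], [0.004, 0.008, -1.0]]
wrist_force: [-0.2, 1.0, -0.9]
gripper_width: 0.005
```

play_rows --targets '[[[1,0,0,0,0],[1,0,0,0,0],[1,0,0,0,0]]]'

```text
time_s: 12.02
tcp_pos: [0.4907, 0.021, 0.2128]
ee_rot: [[-0.288, -0.958, 0.002], [-0.958, 0.288, 0.0], [-0.001, -0.002, -1.0]]
wrist_force: [-0.2, -0.1, -0.3]
gripper_width: 0.009
```

Run:
```python
from h import *
s=sense();print(s['time_s'],s['tcp_pos'],s['wrist_force'],s['gripper_width'])
P=np.array([.4786,-.1378]);pr=None
for th in(83.5,83.5,76,70,64,58,52,46,40,34,28,22,17,12,8,5,3,1,0):
    h=.018 if pr is not None else .035
    if th<30:h=.018-.0085*(30-th)/30
    a=np.radians(-100.2+th);d=np.array([-np.sin(a),np.cos(a)]);n=-np.array([np.cos(a),np.sin(a)])
    c=P+.155*d+h*n;print(th,c.round(4),(c-pr).round(4) if pr is not None else '');pr=c
```

```text
12.0167 [0.49073034 0.0210007  0.21276682] [-0.15692363 -0.05524873 -0.28270991] 0.008889155247255502
83.5 [0.4896 0.0207] 
83.5 [0.5059 0.0158] [ 0.0163 -0.0049]
76 [0.5257 0.011 ] [ 0.0198 -0.0049]
70 [0.541  0.0052] [ 0.0153 -0.0057]
64 [ 0.5556 -0.0021] [ 0.0146 -0.0073]
58 [ 0.5694 -0.0109] [ 0.0138 -0.0088]
52 [ 0.5822 -0.0211] [ 0.0128 -0.0102]
46 [ 0.5938 -0.0325] [ 0.0116 -0.0115]
40 [ 0.6042 -0.0451] [ 0.0104 -0.0126]
34 [ 0.6132 -0.0588] [ 0.009  -0.0136]
28 [ 0.6209 -0.0738] [ 0.0077 -0.015 ]
22 [ 0.6271 -0.0907] [ 0.0063 -0.0169]
17 [ 0.6308 -0.1052] [ 0.0037 -0.0145]
12 [ 0.6331 -0.12  ] [ 0.0023 -0.0148]
8 [ 0.6339 -0.132 ] [ 0.0008 -0.012 ]
5 [ 0.634 -0.141] [ 0.    -0.009]
3 [ 0.6337 -0.147 ] [-0.0003 -0.006 ]
1 [ 0.6332 -0.1529] [-0.0005 -0.006 ]
0 [ 0.6328 -0.1559] [-0.0003 -0.003 ]
```

play_rows --targets '[[[1,0.008,-0.0025,0,0],[1,0.016,-0.005,0,0],[1,0.025,-0.007,0,0],[1,0.036,-0.0097,0,0],[1,0.044,-0.0125,0,0]]]'

```text
time_s: 12.43
tcp_pos: [0.5357, 0.0083, 0.212]
ee_rot: [[-0.288, -0.958, 0.001], [-0.958, 0.288, -0.0], [-0.0, -0.001, -1.0]]
wrist_force: [-0.4, 0.4, 0.1]
gripper_width: 0.005
```

play_rows --targets '[[[1,0.0074,-0.003,0,0],[1,0.0147,-0.0066,0,0],[1,0.022,-0.0103,0,0],[1,0.029,-0.0147,0,0],[1,0.0358,-0.0191,0,0]]]'

```text
time_s: 12.85
tcp_pos: [0.5704, -0.011, 0.2119]
ee_rot: [[-0.288, -0.958, -0.0], [-0.958, 0.288, -0.0], [0.0, 0.0, -1.0]]
wrist_force: [-0.0, -0.2, -0.1]
gripper_width: 0.005
```

play_rows --targets '[[[1,0.0065,-0.005,0,0],[1,0.0128,-0.0102,0,0],[1,0.0187,-0.0158,0,0],[1,0.0244,-0.0216,0,0],[1,0.0297,-0.0278,0,0]]]'

```text
time_s: 13.27
tcp_pos: [0.6, -0.0389, 0.2119]
ee_rot: [[-0.288, -0.958, -0.0], [-0.958, 0.288, 0.0], [0.0, 0.0, -1.0]]
wrist_force: [-0.3, -0.3, -0.8]
gripper_width: 0.008
```

play_rows --targets '[[[1,0.005,-0.0064,0,0],[1,0.0098,-0.0132,0,0],[1,0.0142,-0.0201,0,0],[1,0.0182,-0.0275,0,0],[1,0.0219,-0.0351,0,0]]]'

```text
time_s: 13.68
tcp_pos: [0.6218, -0.0741, 0.212]
ee_rot: [[-0.288, -0.958, 0.0], [-0.958, 0.288, 0.0], [-0.0, -0.0, -1.0]]
wrist_force: [0.3, 0.0, 0.6]
gripper_width: 0.004
```

play_rows --targets '[[[1,0.0033,-0.007,0,0],[1,0.0062,-0.014,0,0],[1,0.0082,-0.021,0,0],[1,0.0099,-0.028,0,0],[1,0.0112,-0.035,0,0]]]'

```text
time_s: 14.1
tcp_pos: [0.6327, -0.1091, 0.2119]
ee_rot: [[-0.288, -0.958, -0.0], [-0.958, 0.288, 0.0], [-0.0, 0.0, -1.0]]
wrist_force: [0.3, 0.2, 0.2]
gripper_width: 0.007
```

play_rows --targets '[[[1,0.001,-0.006,0,0],[1,0.0015,-0.012,0,0],[1,0.0018,-0.017,0,0],[1,0.002,-0.022,0,0],[1,0.0019,-0.026,0,0]]]'

```text
time_s: 14.52
tcp_pos: [0.6344, -0.1349, 0.212]
ee_rot: [[-0.288, -0.958, 0.0], [-0.958, 0.288, 0.0], [-0.0, -0.0, -1.0]]
wrist_force: [0.1, -0.3, 0.5]
gripper_width: 0.003
```

Run:
```python
from h import *
im3=capture("scene");im2=capture("side")
cv2.imwrite("pics/p.png",np.hstack([crop(im3,120,170,100,140,4),crop(im2,240,80,100,140,4)]))
```

```text
(no output)
```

View pics/p.png

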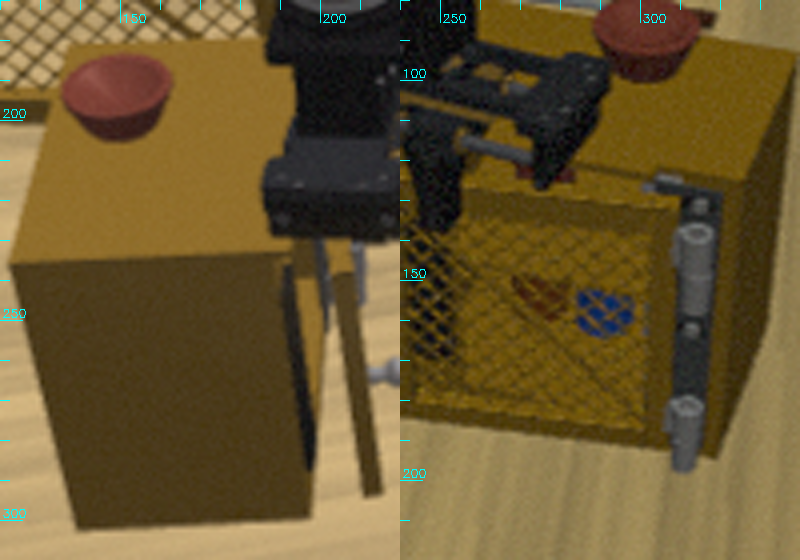

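play_rows --targets '[[[1,0,-0.003,0,0],[1,0,-0.006,0,0],[1,-0.0003,-0.009,0,0],[1,-0.0005,-0.012,0,0],[1,-0.0007,-0.0145,0,0]]]'

```text
time_s: 15.03
tcp_pos: [0.6337, -0.1492, 0.212]
ee_rot: [[-0.288, -0.958, -0.0], [-0.958, 0.288, -0.0], [0.0, -0.0, -1.0]]
wrist_force: [0.1, 1.2, -1.0]
gripper_width: 0.004
```

play_rows --targets '[[[1,0,-0.001,0,0],[1,0,-0.002,0,0],[1,-0.0001,-0.003,0,0],[1,-0.0001,-0.004,0,0],[1,-0.0001,-0.005,0,0]]]'

```text
time_s: 15.45
tcp_pos: [0.6337, -0.1539, 0.2119]
ee_rot: [[-0.288, -0.958, -0.0], [-0.958, 0.288, -0.0], [0.0, 0.0, -1.0]]
wrist_force: [-0.7, -0.3, 0.1]
gripper_width: 0.006
```

play_rows --targets '[[[1,0,-0.0005,0,0],[1,0,-0.001,0,0],[1,0,-0.0015,0,0],[1,0,-0.002,0,0],[1,0,-0.0025,0,0]]]'

```text
time_s: 15.87
tcp_pos: [0.6336, -0.1559, 0.2119]
ee_rot: [[-0.288, -0.958, -0.0], [-0.958, 0.288, 0.001], [-0.001, 0.0, -1.0]]
wrist_force: [-0.7, 3.5, 0.9]
gripper_width: 0.005
```

play_rows --targets '[[[1,0,-0.0004,0,0],[1,0,-0.0008,0,0],[1,0,-0.0008,0,0]]]'

```text
time_s: 16.12
tcp_pos: [0.6337, -0.156, 0.212]
ee_rot: [[-0.287, -0.958, 0.0], [-0.958, 0.287, 0.002], [-0.002, 0.0, -1.0]]
wrist_force: [-0.6, 4.6, 0.7]
gripper_width: 0.005
```

play_rows --targets '[[[1,0.0003,0.002,0,0],[1,0.001,0.006,0,0],[1,0.003,0.015,0,0],[1,0.006,0.035,0,0],[1,0.01,0.06,0,0]]]'

```text
time_s: 16.53
tcp_pos: [0.6437, -0.0975, 0.2119]
ee_rot: [[-0.29, -0.957, 0.0], [-0.957, 0.29, -0.001], [0.001, -0.0, -1.0]]
wrist_force: [0.7, 1.1, -0.3]
gripper_width: 0.007
```

play_rows --targets '[[[1,0,0.03,0.02,0],[1,0,0.06,0.05,0],[1,0,0.09,0.08,0],[1,0,0.12,0.1,0],[1,0,0.15,0.1,0]]]'

```text
time_s: 16.95
tcp_pos: [0.6457, 0.0546, 0.3186]
ee_rot: [[-0.287, -0.958, 0.012], [-0.958, 0.287, 0.001], [-0.004, -0.011, -1.0]]
wrist_force: [0.6, 0.5, 0.8]
gripper_width: 0.004
```

play_rows --targets '[[[1,0,0.03,0,0],[1,0,0.06,0,0],[1,0,0.08,0,0],[1,0,0.08,0,0],[1,0,0.08,0,0]]]'

```text
time_s: 17.37
tcp_pos: [0.6436, 0.1342, 0.3116]
ee_rot: [[-0.286, -0.958, -0.0], [-0.958, 0.286, -0.001], [0.001, 0.0, -1.0]]
wrist_force: [0.3, -0.1, 0.1]
gripper_width: 0.003
```

Run:
```python
from h import *
s=sense();print(s['time_s'],s['tcp_pos'],s['wrist_force'])
im3=capture("scene");im2=capture("side")
cv2.imwrite("pics/end.png",np.hstack([crop(im3,120,170,100,140,4),crop(im2,240,80,100,140,4)]))
# predicted shut free top front corner (0,202,195) and knob
a=np.radians(-100.2)
for q in((0,202,195),(0,202,0),(-22,194,100)):
    q=np.array(q)/1000;P=np.array([.4786,-.1378,.02])+[np.cos(a)*q[0]-np.sin(a)*q[1],np.sin(a)*q[0]+np.cos(a)*q[1],q[2]];print(q,proj("scene",P).round(1),proj("side",P).round(1))
```

```text
17.3667 [0.6435547  0.13424444 0.31164637] [ 0.32206822 -0.08109101  0.09743689]
[0.    0.202 0.195] [197.9 237.1] [234.4 117.2]
[0.    0.202 0.   ] [205.5 294.8] [240.1 177.1]
[-0.022  0.194  0.1  ] [211.  263.8] [237. 154.]
```

View pics/end.png

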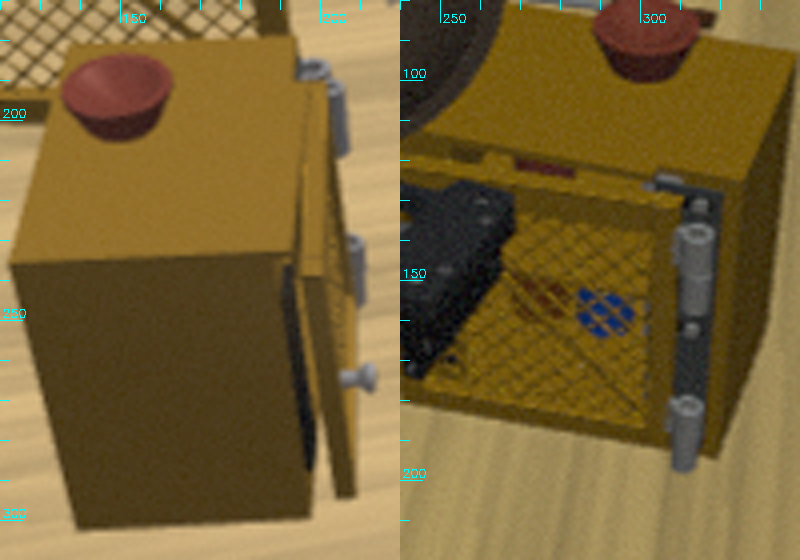

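Run:
```python
from h import *
for th in(0,1,2,3):
  a=np.radians(-100.2+th);o=[]
  for q in((0,202,195),(14,202,195),(0,202,0),(14,202,0),(-22,194,100)):
    q=np.array(q)/1000;P=np.array([.4786,-.1378,.02])+[np.cos(a)*q[0]-np.sin(a)*q[1],np.sin(a)*q[0]+np.cos(a)*q[1],q[2]];o.append(proj("scene",P).round(1).tolist())
  print(th,o)
```

```text
0 [[197.9, 237.1], [191.8, 237.4], [205.5, 294.8], [200.0, 295.0], [211.0, 263.8]]
1 [[199.4, 237.0], [193.4, 237.4], [206.9, 294.7], [201.4, 295.0], [212.4, 263.7]]
2 [[201.0, 236.9], [194.9, 237.3], [208.3, 294.6], [202.8, 295.0], [213.8, 263.5]]
3 [[202.5, 236.8], [196.4, 237.3], [209.7, 294.5], [204.1, 295.0], [215.2, 263.2]]
```

play_rows --targets '[[[1,0,-0.03,0,0],[1,0,-0.065,-0.005,0],[1,0,-0.1,-0.02,0],[1,0,-0.135,-0.045,0],[1,-0.001,-0.165,-0.07,0]]]'

```text
time_s: 17.88
tcp_pos: [0.6429, -0.0353, 0.2428]
ee_rot: [[-0.29, -0.957, 0.004], [-0.957, 0.29, 0.0], [-0.001, -0.004, -1.0]]
wrist_force: [0.3, -0.3, -0.1]
gripper_width: 0.004
```

play_rows --targets '[[[1,-0.002,-0.03,-0.02,0],[1,-0.005,-0.06,-0.025,0],[1,-0.008,-0.085,-0.025,0],[1,-0.009,-0.1,-0.025,0],[1,-0.009,-0.104,-0.025,0]]]'

```text
time_s: 18.3
tcp_pos: [0.6332, -0.1396, 0.2173]
ee_rot: [[-0.292, -0.956, 0.0], [-0.956, 0.292, -0.001], [0.0, -0.001, -1.0]]
wrist_force: [0.9, 0.4, -0.6]
gripper_width: 0.003
```

play_rows --targets '[[[1,0,-0.0015,0,0],[1,0,-0.003,0,0],[1,0,-0.0045,0,0],[1,0,-0.006,0,0],[1,0,-0.0075,0,0]]]'

```text
time_s: 18.72
tcp_pos: [0.634, -0.1427, 0.2172]
ee_rot: [[-0.286, -0.958, 0.0], [-0.958, 0.286, 0.0], [-0.0, -0.0, -1.0]]
wrist_force: [-0.1, 0.5, 0.4]
gripper_width: 0.005
```

play_rows --targets '[[[1,0,-0.0015,0,0],[1,0,-0.003,0,0],[1,0,-0.0045,0,0],[1,0,-0.006,0,0],[1,0,-0.0075,0,0]]]'

```text
time_s: 19.13
tcp_pos: [0.6337, -0.1513, 0.2169]
ee_rot: [[-0.288, -0.958, -0.0], [-0.958, 0.288, 0.0], [-0.0, 0.0, -1.0]]
wrist_force: [0.1, -0.3, 0.9]
gripper_width: 0.006
```

play_rows --targets '[[[1,0,-0.0007,0,0],[1,0,-0.0014,0,0],[1,0,-0.0021,0,0],[1,0,-0.0028,0,0],[1,0,-0.0035,0,0]]]'

```text
time_s: 19.55
tcp_pos: [0.6337, -0.1547, 0.217]
ee_rot: [[-0.288, -0.958, -0.0], [-0.958, 0.288, 0.0], [0.0, 0.0, -1.0]]
wrist_force: [-0.2, 0.8, 0.5]
gripper_width: 0.004
```

play_rows --targets '[[[1,0,-0.0004,0,0],[1,0,-0.0008,0,0],[1,0,-0.0012,0,0],[1,0,-0.0012,0,0]]]'

```text
time_s: 19.88
tcp_pos: [0.6337, -0.1557, 0.2169]
ee_rot: [[-0.288, -0.958, 0.0], [-0.958, 0.288, 0.0], [-0.0, 0.0, -1.0]]
wrist_force: [-0.6, 1.9, 0.0]
gripper_width: 0.008
```

Run:
```python
from h import *
im3=capture("scene");im2=capture("side")
cv2.imwrite("pics/e2.png",np.hstack([crop(im3,165,190,60,115,5),crop(im2,225,80,100,115,5)]))
```

```text
(no output)
```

View pics/e2.png

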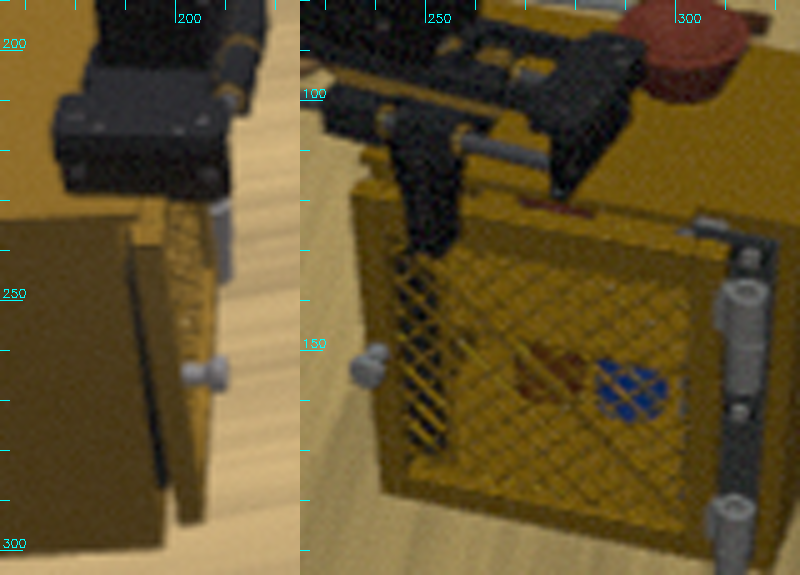

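play_rows --targets '[[[1,0,0.0001,0,0],[1,0,0.0002,0,0],[1,0,0.0003,0,0],[1,0,0.0004,0,0],[1,0,0.0005,0,0]]]'

```text
time_s: 20.4
tcp_pos: [0.6337, -0.1555, 0.217]
ee_rot: [[-0.288, -0.958, 0.0], [-0.958, 0.288, -0.0], [0.0, -0.0, -1.0]]
wrist_force: [0.9, 0.9, -0.9]
gripper_width: 0.005
```

play_rows --targets '[[[1,0,0.0001,0,0],[1,0,0.0002,0,0],[1,0,0.0003,0,0],[1,0,0.0004,0,0],[1,0,0.0005,0,0]]]'

```text
time_s: 20.82
tcp_pos: [0.6337, -0.1549, 0.217]
ee_rot: [[-0.288, -0.958, 0.0], [-0.958, 0.288, -0.0], [0.0, -0.0, -1.0]]
wrist_force: [0.0, -0.3, 0.5]
gripper_width: 0.005
```

play_rows --targets '[[[1,0,0.0002,0,0],[1,0,0.0004,0,0],[1,0,0.0006,0,0],[1,0,0.0008,0,0],[1,0,0.001,0,0]]]'

```text
time_s: 21.23
tcp_pos: [0.6337, -0.1538, 0.2169]
ee_rot: [[-0.288, -0.958, -0.0], [-0.958, 0.288, -0.0], [0.0, 0.0, -1.0]]
wrist_force: [-0.9, 0.8, -0.5]
gripper_width: 0.004
```

Run:
```python
from h import *
s=sense();print(s['time_s'],s['tcp_pos'],s['wrist_force'])
im=capture("scene");cv2.imwrite("pics/e3raw.png",im)
for v in(264,280,288): print(v,im[v,194:220].mean(1).round().astype(int).tolist())
```

```text
21.2333 [ 0.63367974 -0.15384828  0.2169481 ] [-0.87660724  0.76144051 -0.5225705 ]
264 [24, 31, 45, 53, 54, 53, 56, 58, 99, 129, 133, 133, 120, 91, 106, 122, 116, 127, 149, 151, 149, 151, 154, 155, 153, 157]
280 [49, 37, 23, 29, 34, 49, 48, 51, 53, 52, 58, 93, 104, 129, 164, 166, 167, 169, 171, 171, 171, 171, 170, 169, 170, 168]
288 [51, 54, 60, 59, 104, 132, 98, 54, 53, 52, 53, 58, 97, 143, 165, 165, 166, 166, 163, 160, 160, 161, 162, 161, 162, 159]
```

play_rows --targets '[[[1,0,0.0005,0,0],[1,0,0.001,0,0],[1,0,0.0015,0,0],[1,0,0.002,0,0],[1,0,0.003,0,0]]]'

```text
time_s: 21.7
tcp_pos: [0.6337, -0.1508, 0.2169]
ee_rot: [[-0.288, -0.958, -0.0], [-0.958, 0.288, 0.0], [0.0, 0.0, -1.0]]
wrist_force: [0.6, 0.1, -0.6]
gripper_width: 0.005
```

play_rows --targets '[[[1,0,0.002,0,0],[1,0,0.005,0,0],[1,0.001,0.01,0,0],[1,0.003,0.018,0,0],[1,0.005,0.03,0,0]]]'

```text
time_s: 22.12
tcp_pos: [0.6388, -0.1205, 0.217]
ee_rot: [[-0.289, -0.957, 0.0], [-0.957, 0.289, -0.0], [0.0, -0.0, -1.0]]
wrist_force: [-0.2, -1.1, -0.0]
gripper_width: 0.007
```

Run:
```python
from h import *
s=sense();print(s['time_s'],s['tcp_pos'],s['wrist_force'])
im=capture("scene");cv2.imwrite("pics/e4raw.png",im)
for v in(264,280,288): print(v,im[v,194:220].mean(1).round().astype(int).tolist())
```

```text
22.1167 [ 0.63880841 -0.12048315  0.21697983] [-0.22979401 -1.13847578 -0.00826746]
264 [29, 32, 50, 55, 55, 51, 55, 55, 100, 132, 132, 134, 118, 94, 107, 122, 116, 126, 149, 152, 150, 151, 152, 155, 155, 158]
280 [51, 40, 26, 22, 40, 48, 52, 54, 47, 51, 63, 88, 102, 131, 164, 169, 168, 169, 172, 172, 174, 172, 169, 172, 169, 169]
288 [51, 52, 56, 63, 108, 133, 100, 52, 52, 55, 54, 63, 95, 143, 167, 166, 166, 165, 164, 163, 163, 162, 162, 163, 162, 161]
```

play_rows --targets '[[[1,0,0.03,0.02,0],[1,0,0.06,0.05,0],[1,0,0.09,0.08,0],[1,0,0.12,0.1,0],[1,0,0.15,0.1,0]]]'

```text
time_s: 22.58
tcp_pos: [0.6406, 0.0313, 0.3235]
ee_rot: [[-0.287, -0.958, 0.011], [-0.958, 0.287, 0.001], [-0.004, -0.011, -1.0]]
wrist_force: [0.3, -1.0, 1.2]
gripper_width: 0.003
```

play_rows --targets '[[[1,0,0.03,0,0],[1,0,0.06,0,0],[1,0,0.06,0,0],[1,0,0.06,0,0],[1,0,0.06,0,0]]]'

```text
time_s: 23.0
tcp_pos: [0.6385, 0.0895, 0.3169]
ee_rot: [[-0.287, -0.958, -0.0], [-0.958, 0.287, -0.0], [0.0, 0.0, -1.0]]
wrist_force: [-0.1, -0.1, 0.3]
gripper_width: 0.005
```

Run:
```python
from h import *
s=sense();print(s['time_s'],s['tcp_pos'],s['wrist_force'])
a=cv2.imread("pics/e2.png").astype(int)
b=crop(capture("scene"),165,190,60,115,5).astype(int);cv2.imwrite("pics/e5.png",b)
for v in(264,280,288):
    r=(v-190)*5+2;print(v,a[r,147:277:5].mean(1).round().astype(int).tolist(),b[r,147:277:5].mean(1).round().astype(int).tolist())
full=capture("scene");o=cv2.imread("pics/scene0.png").astype(int);d=np.abs(full.astype(int)-o).max(2)
for n,(u,v,w,h) in dict(bowl=(133,183,32,24),jar=(303,260,28,36),blank=(362,254,25,40)).items(): print(n,d[v:v+h,u:u+w].mean().round(1))
```

```text
23.0 [0.63852561 0.08950244 0.31687801] [-0.13769934 -0.05825761  0.26257319]
264 [28, 40, 52, 54, 54, 53, 58, 101, 133, 133, 136, 121, 94, 102, 116, 120, 127, 143, 148, 149, 151, 150, 152, 153, 155, 157] [19, 32, 47, 53, 55, 54, 53, 68, 107, 133, 133, 137, 119, 94, 110, 122, 118, 128, 150, 153, 151, 154, 155, 156, 158, 159]
280 [51, 41, 21, 31, 45, 51, 53, 56, 51, 59, 81, 87, 108, 149, 163, 165, 167, 170, 170, 171, 171, 169, 173, 170, 170, 169] [51, 42, 21, 24, 37, 47, 55, 50, 48, 52, 61, 95, 104, 130, 167, 169, 171, 171, 173, 177, 176, 175, 172, 174, 173, 172]
288 [49, 57, 58, 59, 92, 99, 52, 54, 54, 56, 57, 80, 133, 166, 165, 165, 167, 165, 163, 162, 162, 162, 161, 162, 161, 159] [54, 58, 59, 60, 107, 136, 99, 52, 54, 50, 52, 56, 101, 148, 168, 166, 168, 164, 165, 166, 166, 163, 165, 164, 164, 161]
bowl 3.2
jar 2.4
blank 2.4[ WARN:0@0.457] global loadsave.cpp:1063 imwrite_ Unsupported depth image for selected encoder is fallbacked to CV_8U.
```

```bash
cat > edge.py <<'E'
from h import *
def edge(n=4):
    r=[]
    for _ in range(n):
        im=capture("scene").astype(float).mean(2)
        for v in range(284,293):
            p=im[v,202:212];i=np.argmax(p>110);r.append(202+i-1+(110-p[i-1])/(p[i]-p[i-1]))
    return np.mean(r)
if __name__=="__main__":
    s=sense();print(s['time_s'],s['tcp_pos'],s['wrist_force'],"edge",edge())
E
python3 edge.py
python3 - <<'E'
from h import *
a=cv2.imread("pics/e2.png").astype(float).mean(2);r=[]
for v in range(284,293):
    row=(v-190)*5+2;p=a[row,(202-165)*5+2:(212-165)*5+2:5];i=np.argmax(p>110);r.append(202+i-1+(110-p[i-1])/(p[i]-p[i-1]))
print("pushed edge",np.mean(r))
E
```

```text
23.1 [0.63864148 0.08837794 0.31696626] [0.09814566 0.06222733 0.44878662] edge 206.20954606026467
pushed edge 205.66147639164632
```

play_rows --targets '[[[1,0,-0.03,0,0],[1,0,-0.06,-0.01,0],[1,0,-0.09,-0.03,0],[1,0,-0.12,-0.06,0],[1,0,-0.15,-0.085,0]]]'

```text
time_s: 23.72
tcp_pos: [0.6384, -0.0625, 0.2314]
ee_rot: [[-0.288, -0.958, 0.001], [-0.958, 0.288, 0.001], [-0.001, -0.001, -1.0]]
wrist_force: [1.1, -0.7, -0.2]
gripper_width: 0.005
```

play_rows --targets '[[[1,0,-0.025,-0.015,0],[1,-0.002,-0.05,-0.015,0],[1,-0.004,-0.07,-0.015,0],[1,-0.005,-0.083,-0.015,0],[1,-0.005,-0.086,-0.015,0]]]'

```text
time_s: 24.13
tcp_pos: [0.6333, -0.1493, 0.217]
ee_rot: [[-0.291, -0.957, 0.0], [-0.957, 0.291, -0.0], [0.0, -0.0, -1.0]]
wrist_force: [0.8, 0.6, 0.4]
gripper_width: 0.009
```

play_rows --targets '[[[1,0,-0.0015,0,0],[1,0,-0.003,0,0],[1,0,-0.0045,0,0],[1,0,-0.005,0,0],[1,0,-0.005,0,0]]]'

```text
time_s: 24.55
tcp_pos: [0.6339, -0.1511, 0.2171]
ee_rot: [[-0.287, -0.958, 0.0], [-0.958, 0.287, 0.0], [-0.0, -0.0, -1.0]]
wrist_force: [-0.8, 0.6, 0.1]
gripper_width: 0.005
```

```bash
python3 edge.py
```

```text
24.55 [ 0.63385919 -0.15111431  0.21711073] [-0.82782591  0.61493257  0.05915088] edge 206.23785266605805
```

play_rows --targets '[[[1,0,-0.0007,0,0],[1,0,-0.0014,0,0],[1,0,-0.002,0,0],[1,0,-0.0025,0,0],[1,0,-0.0025,0,0]]]'

```text
time_s: 25.17
tcp_pos: [0.6336, -0.1545, 0.2169]
ee_rot: [[-0.288, -0.958, -0.0], [-0.958, 0.288, -0.0], [0.0, 0.0, -1.0]]
wrist_force: [-0.0, 1.1, 0.3]
gripper_width: 0.009
```

```bash
python3 edge.py
```

```text
25.1667 [ 0.63364211 -0.1545306   0.21692082] [-0.0498618   1.10564657  0.25279025] edge 206.0254030053853
```

play_rows --targets '[[[1,0,-0.0003,0,0],[1,0,-0.0006,0,0],[1,0,-0.0009,0,0],[1,0,-0.001,0,0],[1,0,-0.001,0,0]]]'

```text
time_s: 25.78
tcp_pos: [0.6337, -0.1554, 0.217]
ee_rot: [[-0.288, -0.958, -0.0], [-0.958, 0.288, 0.0], [-0.0, 0.0, -1.0]]
wrist_force: [0.2, 0.3, 0.3]
gripper_width: 0.005
```

```bash
python3 edge.py
```

```text
25.7833 [ 0.63365499 -0.15539574  0.21695316] [0.19545707 0.28749742 0.27763896] edge 205.73943682249188
```

play_rows --targets '[[[1,0,-0.0002,0,0],[1,0,-0.0004,0,0],[1,0,-0.0006,0,0],[1,0,-0.0008,0,0],[1,0,-0.0008,0,0]]]'

```text
time_s: 26.4
tcp_pos: [0.6337, -0.1558, 0.2169]
ee_rot: [[-0.288, -0.958, -0.0], [-0.958, 0.288, 0.001], [-0.001, 0.0, -1.0]]
wrist_force: [-1.1, 2.6, 0.7]
gripper_width: 0.005
```

```bash
python3 edge.py
```

```text
26.4 [ 0.63366243 -0.15581828  0.21694976] [-1.14979863  2.60927675  0.66542286] edge 205.65468980069176
```

play_rows --targets '[[[1,0,0.0001,0,0],[1,0,0.0002,0,0],[1,0,0.0003,0,0],[1,0,0.0004,0,0],[1,0,0.0004,0,0]]]'

```text
time_s: 27.02
tcp_pos: [0.6336, -0.1558, 0.2169]
ee_rot: [[-0.288, -0.958, -0.0], [-0.958, 0.288, -0.0], [0.0, 0.0, -1.0]]
wrist_force: [-1.1, 1.9, 0.5]
gripper_width: 0.009
```

play_rows --targets '[[[1,0,0.0001,0,0],[1,0,0.0002,0,0],[1,0,0.0002,0,0],[1,0,0.0002,0,0],[1,0,0.0002,0,0]]]'

```text
time_s: 27.43
tcp_pos: [0.6337, -0.1557, 0.2169]
ee_rot: [[-0.288, -0.958, -0.0], [-0.958, 0.288, -0.0], [0.0, -0.0, -1.0]]
wrist_force: [0.0, 0.5, 0.4]
gripper_width: 0.003
```

```bash
python3 edge.py
```

```text
27.4333 [ 0.63367127 -0.15573209  0.21693872] [0.01461123 0.52644616 0.42734554] edge 205.6561776374239
```

play_rows --targets '[[[1,0,0.0001,0,0],[1,0,0.0002,0,0],[1,0,0.0003,0,0],[1,0,0.0004,0,0],[1,0,0.0004,0,0]]]'

```text
time_s: 28.05
tcp_pos: [0.6337, -0.1552, 0.217]
ee_rot: [[-0.288, -0.958, 0.0], [-0.958, 0.288, -0.0], [0.0, -0.0, -1.0]]
wrist_force: [-0.6, -0.2, 0.2]
gripper_width: 0.009
```

```bash
python3 edge.py
```

```text
28.05 [ 0.63374693 -0.15524116  0.21697312] [-0.56777273 -0.22916972  0.17246374] edge 205.7991654500231
```

play_rows --targets '[[[1,0.002,0.015,0,0],[1,0.006,0.04,0,0],[1,0.01,0.07,0,0],[1,0.01,0.1,0.02,0],[1,0.01,0.13,0.05,0]]]'

```text
time_s: 28.67
tcp_pos: [0.6419, -0.0239, 0.2632]
ee_rot: [[-0.288, -0.957, -0.008], [-0.958, 0.288, -0.0], [0.003, 0.008, -1.0]]
wrist_force: [1.0, 0.5, -0.9]
gripper_width: 0.002
```

```bash
python3 edge.py
```

```text
28.6667 [ 0.64192174 -0.02390866  0.26324137] [ 1.03755213  0.54943082 -0.86864773] edge 207.25673570155425
```

play_rows --targets '[[[1,0,0.04,0.03,0],[1,0,0.08,0.05,0],[1,0,0.1,0.05,0],[1,0,0.1,0.05,0],[1,0,0.1,0.05,0]]]'

```text
time_s: 29.28
tcp_pos: [0.6433, 0.0752, 0.3155]
ee_rot: [[-0.286, -0.958, -0.002], [-0.958, 0.286, -0.0], [0.0, 0.002, -1.0]]
wrist_force: [0.2, -0.5, -0.5]
gripper_width: 0.003
```

```bash
python3 edge.py; sleep 0
python3 - <<'E'
from h import *
im=capture("scene");cv2.imwrite("pics/final.png",im)
E
```

```text
29.2833 [0.64331668 0.07523042 0.31545704] [ 0.21881531 -0.54392664 -0.46332   ] edge 207.10469941968287
```

View pics/final.png

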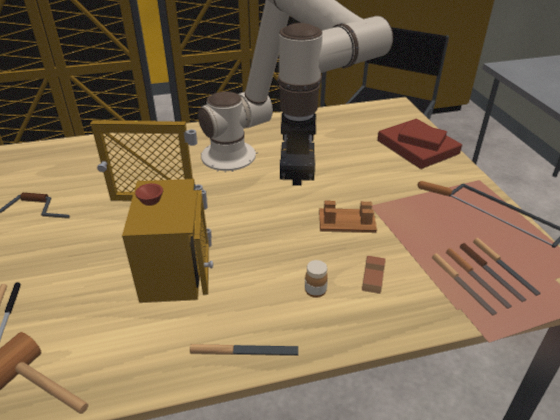

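play_rows --targets '[[[1,0,-0.03,0,0],[1,0,-0.06,-0.015,0],[1,0,-0.09,-0.04,0],[1,0,-0.12,-0.07,0],[1,0,-0.15,-0.09,0]]]'

```text
time_s: 29.95
tcp_pos: [0.6422, -0.0778, 0.2238]
ee_rot: [[-0.289, -0.957, -0.003], [-0.957, 0.289, 0.001], [0.0, 0.003, -1.0]]
wrist_force: [-0.2, -0.2, -0.8]
gripper_width: 0.008
```

play_rows --targets '[[[1,-0.002,-0.02,-0.01,0],[1,-0.006,-0.04,-0.01,0],[1,-0.01,-0.055,-0.01,0],[1,-0.01,-0.063,-0.01,0],[1,-0.01,-0.067,-0.01,0]]]'

```text
time_s: 30.37
tcp_pos: [0.6337, -0.1443, 0.217]
ee_rot: [[-0.29, -0.957, 0.001], [-0.957, 0.29, -0.0], [-0.0, -0.001, -1.0]]
wrist_force: [-0.4, -0.4, 0.7]
gripper_width: 0.006
```

play_rows --targets '[[[1,0,-0.002,0,0],[1,0,-0.004,0,0],[1,0,-0.006,0,0],[1,0,-0.0075,0,0],[1,0,-0.009,0,0]]]'

```text
time_s: 30.78
tcp_pos: [0.6339, -0.1511, 0.2165]
ee_rot: [[-0.287, -0.958, 0.0], [-0.958, 0.287, 0.0], [-0.0, -0.0, -1.0]]
wrist_force: [-1.0, 0.9, 0.9]
gripper_width: 0.007
```

play_rows --targets '[[[1,0,-0.001,0,0],[1,0,-0.002,0,0],[1,0,-0.003,0,0],[1,0,-0.0035,0,0],[1,0,-0.004,0,0]]]'

```text
time_s: 31.2
tcp_pos: [0.6337, -0.1557, 0.2164]
ee_rot: [[-0.288, -0.958, -0.0], [-0.958, 0.288, 0.0], [-0.0, 0.0, -1.0]]
wrist_force: [0.0, 0.2, -0.4]
gripper_width: 0.006
```

```bash
python3 edge.py
```

```text
31.2 [ 0.63365934 -0.15570908  0.21642001] [ 0.00127736  0.24071005 -0.4049492 ] edge 205.6008061659527
```

play_rows --targets '[[[1,0,0,0,0],[1,0,0,0,0],[1,0,0.0001,0,0],[1,0,0.0001,0,0],[1,0,0.0002,0,0]]]'

```text
time_s: 31.82
tcp_pos: [0.6337, -0.1556, 0.2164]
ee_rot: [[-0.288, -0.958, -0.0], [-0.958, 0.288, -0.0], [0.0, -0.0, -1.0]]
wrist_force: [-0.2, 0.2, -1.4]
gripper_width: 0.003
```

play_rows --targets '[[[1,0,0.0001,0,0],[1,0,0.0001,0,0],[1,0,0.0002,0,0],[1,0,0.0002,0,0],[1,0,0.0003,0,0]]]'

```text
time_s: 32.23
tcp_pos: [0.6337, -0.1552, 0.2164]
ee_rot: [[-0.288, -0.958, 0.0], [-0.958, 0.288, -0.0], [0.0, -0.0, -1.0]]
wrist_force: [0.3, -0.1, -0.6]
gripper_width: 0.006
```

play_rows --targets '[[[1,0,0.0001,0,0],[1,0,0.0002,0,0],[1,0,0.0003,0,0],[1,0,0.0004,0,0],[1,0,0.0005,0,0]]]'

```text
time_s: 32.65
tcp_pos: [0.6337, -0.1547, 0.2164]
ee_rot: [[-0.288, -0.958, -0.0], [-0.958, 0.288, -0.0], [0.0, 0.0, -1.0]]
wrist_force: [-0.7, 0.6, -0.6]
gripper_width: 0.006
```

```bash
python3 edge.py
```

```text
32.65 [ 0.63367183 -0.15470458  0.21640938] [-0.73101302  0.59550386 -0.59143706] edge 205.90755419721387
```

play_rows --targets '[[[1,0,0.0001,0,0],[1,0,0.0002,0,0],[1,0,0.0003,0,0],[1,0,0.0004,0,0],[1,0,0.0005,0,0]]]'

```text
time_s: 33.27
tcp_pos: [0.6337, -0.1542, 0.2164]
ee_rot: [[-0.288, -0.958, -0.0], [-0.958, 0.288, 0.0], [0.0, 0.0, -1.0]]
wrist_force: [0.3, 0.3, 0.2]
gripper_width: 0.003
```

play_rows --targets '[[[1,0,0.0002,0,0],[1,0,0.0004,0,0],[1,0,0.0006,0,0],[1,0,0.0008,0,0],[1,0,0.001,0,0]]]'

```text
time_s: 33.68
tcp_pos: [0.6337, -0.1532, 0.2164]
ee_rot: [[-0.288, -0.958, -0.0], [-0.958, 0.288, 0.0], [-0.0, 0.0, -1.0]]
wrist_force: [-0.1, 0.4, -0.0]
gripper_width: 0.005
```

```bash
python3 edge.py
```

```text
33.6833 [ 0.63368165 -0.15317108  0.21641017] [-0.12620058  0.43213783 -0.04996568] edge 206.2092911942069
```

play_rows --targets '[[[1,0,0.0003,0,0],[1,0,0.0006,0,0],[1,0,0.0009,0,0],[1,0,0.0013,0,0],[1,0,0.0018,0,0]]]'

```text
time_s: 34.3
tcp_pos: [0.6337, -0.1514, 0.2164]
ee_rot: [[-0.288, -0.958, 0.0], [-0.958, 0.288, 0.0], [-0.0, 0.0, -1.0]]
wrist_force: [0.8, -0.8, -0.2]
gripper_width: 0.004
```

play_rows --targets '[[[1,0,0.0008,0,0],[1,0,0.002,0,0],[1,0,0.004,0,0],[1,0,0.008,0,0],[1,0,0.015,0,0]]]'

```text
time_s: 34.72
tcp_pos: [0.6336, -0.1364, 0.2164]
ee_rot: [[-0.289, -0.957, -0.0], [-0.957, 0.289, -0.0], [0.0, 0.0, -1.0]]
wrist_force: [0.7, 0.1, 0.4]
gripper_width: 0.01
```

play_rows --targets '[[[1,0.002,0.015,0,0],[1,0.006,0.04,0,0],[1,0.01,0.07,0.01,0],[1,0.01,0.1,0.04,0],[1,0.01,0.13,0.07,0]]]'

```text
time_s: 35.13
tcp_pos: [0.6429, -0.0051, 0.2845]
ee_rot: [[-0.288, -0.958, -0.004], [-0.958, 0.288, -0.001], [0.002, 0.004, -1.0]]
wrist_force: [1.4, 0.1, 0.4]
gripper_width: 0.002
```

play_rows --targets '[[[1,0,0.03,0.02,0],[1,0,0.06,0.03,0],[1,0,0.08,0.03,0],[1,0,0.08,0.03,0],[1,0,0.08,0.03,0]]]'

```text
time_s: 35.55
tcp_pos: [0.6433, 0.0748, 0.3152]
ee_rot: [[-0.285, -0.959, -0.0], [-0.959, 0.285, 0.0], [-0.0, 0.0, -1.0]]
wrist_force: [-0.6, -0.4, 0.6]
gripper_width: 0.008
```

```bash
python3 edge.py; python3 edge.py
```

```text
35.55 [0.6432788  0.07479108 0.31524179] [-0.62297323 -0.38486863  0.61507117] edge 206.1581942418652
35.75 [0.64351808 0.07186966 0.31495171] [-0.05707466 -0.27139306 -0.17770946] edge 206.15031077919008
```

```bash
python3 -c "
from station import *
print(finish_job())"
```

```text
the job is handed in; nothing more can be done
None
```

The mesh door is back on the bench cabinet, seated on both hinge pins and swung shut, and the arm has let go and moved clear. I handed the job in at about 35.8 s.

- **Hanging:** I took the 195 mm door out of the stand by its top rail; the larger look-alike door was left alone. The pins stood about 10 mm off their drawn place along the bar. I lowered the door at about 83° open and felt no contact until the weight came off at the expected seating height. A picture then showed both knuckles down on their hinges.
- **Closing:** I pushed it shut with closed fingers, with at most about 5 N read at the wrist at the end of each move. It sprang back about 2° after the first push and about 1° after a quick retreat. I pushed it shut again and backed off slowly.
- **Last check:** The free edge rests about 1.5 mm (0.4°) out from its fully pressed position. It stayed there over the last two readings. The pictures do not settle whether it touches the stop: it may be resting on the uncompressed rubber or standing a hair off it. The fitted cabinet model would put it up to about 1° open.
- **Other things:** The jar, stone block and bowl looked unmoved when compared in the images at 23 s; I did not rerun that comparison at the end.
- **Picture budget:** I viewed 16 pictures, which is over the budget of 10 plus one or two.

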